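Charge the bench glass furnace through its shuttered port

ROBOT

A 7-joint arm with a two-finger parallel gripper is mounted at the origin on the work surface. World frame = base frame: x ahead of the robot, y to its left, z up, the work surface at z = 0. Lengths are in m, angles in rad, forces in N, time in s.
With the tool pointing down it reaches from about 0.4 to 0.9 m from the base axis. Payload 5.5 kg.
Tool frame: the origin (TCP) lies midway between the tips of the shut fingers; the grasp point (between the pads) lies 19 mm behind it (manip.grip_depth is the distance from the TCP to the grasp point, in m); z points along the fingers, y is the line along which they close (so a half turn about z gives the same grasp; the last joint's range is limited). The gripper opens to 92 mm and grips with 3 to 60 N. Pads are 19 mm wide; open, the fingers measure 130 mm over their backs; the gripper's body (75 mm by 190 mm) begins 47 mm behind the grasp point.
Start: joints at [0.263, 0.501, -0.427, 1.55, 0.221, 1.138, -0.21], TCP at [0.65, 0, 0.198] pointing down, gripper open.
Joint ranges: [-2.88, 2.88], [-0.31, 2.03], [-1.54, 1.56], [0.2, 2.42], [-1.41, 4.55], [0.19, 2.02], [-2.57, 2.57]. Speed limits (rad/s): [2.57, 2.57, 3.14, 3.14, 3.14, 3.14, 3.14].

INTERFACE

Orientations are given as a unit quaternion [x, y, z, w].
In Python, from bench import manip, effector, viewer gives the robot as it stands. Calls block until the motion is done:
- manip.move_pose(position, orientation): joint-space move of the TCP to a pose.
- manip.servo_line(position, ori=None, vel=0.15): straight line of the TCP; ori=None keeps the orientation; vel is the mean speed in m/s.
- manip.movej(angles): joint-space move.
- effector.open_jaws() and effector.close(f_grip=None): open the fingers fully, or close them until they stop; f_grip is the grip in N (None keeps the last).
- manip.sleep(seconds).
- manip.solve_ik(position, orientation): joint angles nearest the present ones, or None.
- viewer.get_image(name): name is "scene" or "side" or "wrist"; returns the picture (400x640x3 uint8, red, green, blue); there is no depth.
- viewer.get_calibration(name): a dict with "vfov" (degrees; the focal length in pixels is half the picture's height over the tangent of half this angle, whatever the lens; pixels are square), "cx", "cy" (the principal point, pixels), "eye" and "attitude" of the camera in the world. Camera axes: x right, y down, z forward; pixel columns grow to the right and rows downward; lengths in m; the calibration is good to about 2 mm. A picture is of the moment at which its call begins: read the wrist's pose just before it. get_calibration takes no time and is no camera call; for the wrist camera it gives the pose at the moment of the call.
A pose or a line that the arm cannot do raises manip.PlanningError and nothing moves.
- manip.hand_in(): hands the job in; it is judged then, once.
Readings, each from a call of its own:
- manip.current_clock(): time.
- manip.current_q(): joint angles.
- manip.current_joint_velocities(): joint speeds.
- manip.current_tau(): joint torques, N m.
- manip.current_tool_pos(): TCP position.
- manip.current_tcp_rot(): TCP orientation.
- manip.current_force(): force on the tool from outside, world axes, zero at the start.
- manip.current_wrist_torque(): the same for the moment, N m.
- manip.current_finger_gap(): finger opening in m.
- manip.current_gripper_force(): force on a finger pad.
Only numpy, scipy, OpenCV 4.12 (cv2) and the standard library are available. Lean on these libraries where they do the work, as an engineer would, in place of code of your own. Each camera call takes 0.05 s, during which the arm holds its last target. There are 200 camera calls.

TASK

Charge the small bench furnace with glass: slide the shutter on its lid all the way to its last stop, until it clicks with the port fully uncovered, stand the wide funnel upright in the port, and get every blue glass chunk (those in the scoop and those lying on the dark steel plate) down the funnel into the pot inside. Then take the funnel out and stand it upright on the bench, set the empty scoop down flat on the bench, and slide the shutter back one stop so that it clicks in at the middle (vent) stop. Leave the other things on the bench where they are.

Things in the scene. Friction and masses are not known exactly. Their poses are not given: they have to be found in the camera images.
- furnace: fixed steel bench furnace, 190 x 200 x 124 mm (x, y, z), white lid, red panel on its front (-x); origin under its centre. On the lid two dark rails along y, 10 mm wide, at x = +-36 mm, top 134 mm above the bench; the shutter slides between them to +y. A bridge crosses at y = +6 mm with a brass plunger housing 14 mm wide, top at 155 mm. Port: square 54 mm hole at x = 0, y = -50 mm
- port (a point): centre of the port, at the height of the rails' top (134 mm above the bench); turns with the furnace
- pot_in (a point): centre of the inner floor of the clay pot that stands in the furnace under the port, 30 mm above the bench; the pot is round, 62 mm across inside at its mouth and 50 mm at the floor, 54 mm deep
- shutter (a joint): shutter plate along the furnace's +y: 0 = shut, 0.031 = middle (vent) stop, port half uncovered, 0.062 = fully open, at the end of travel. A spring plunger clicks into a notch at each of these three stops: about 9 N to leave a notch, 1.5 N to slide between them; within 5 mm of a notch the plate is drawn in by itself. Starts anywhere from 0 to 0.033
- shutter_knob (a point): middle of the upright dark wooden knob on the +y end of the shutter plate: a cylinder 24 mm in diameter, 36 mm tall, from 136 to 172 mm above the bench, this point at 154 mm; the plate under it lies at 130 mm. It stands at x = 0, y = +44 mm in the furnace's frame when shut, +106 mm when fully open
- funnel: loose wide steel funnel, 0.12 kg, stands on its spout; origin at the centre of the spout's lower end, z along its axis. Spout 46 mm outside, 41 inside; flat flange 84 mm across, underside 44 mm above the origin; cone widening to 120 mm at the rim, 84 mm up. Seated in the port (any turn) the flange lies on the rails, the origin is 44 mm under port and the spout ends over the pot
- funnel_grip (a point): grip point on the funnel's handle, a straight flat bar 14 mm wide and 16 mm tall that runs out from the rim along the funnel's +x, from 58 to 122 mm from the axis; this point is 88 mm from the axis and 76 mm above the funnel's origin
- scoop: loose steel scoop, 0.16 kg, lying flat; origin under the centre of its pan, which is 90 mm long (x) and 56 mm wide, floor 3 mm thick; back wall (-x) 34 mm high, sides 24 to 34 mm; open at +x (edge 45 mm ahead of the origin), where the chunks slide out once it is tipped mouth down by more than about 25 degrees
- scoop_grip (a point): grip point on the scoop's straight wooden handle, 16 mm wide and 14 mm thick, which runs back from the pan along the scoop's -x from 45 to 145 mm behind the origin; this point is 78 mm behind the origin and 38 mm above the underside
- marver: a fixed dark steel plate, 75 x 150 x 6 mm (x, y, z), on the bench in front of the furnace, on which loose chunks lie; origin at the centre of its underside
- chunk1: a blunt lump of blue glass cullet, 16 to 18 mm across, 13 mm tall, 10 g, origin at the centre of its flat underside; at the start in the scoop, or absent
- chunk2: a blunt lump of blue glass cullet, 16 to 18 mm across, 13 mm tall, 10 g, origin at the centre of its flat underside; at the start in the scoop, or absent
- chunk3: a blunt lump of blue glass cullet, 16 to 18 mm across, 13 mm tall, 10 g, origin at the centre of its flat underside; at the start in the scoop, or absent
- chunk4: a blunt lump of blue glass cullet, 16 to 18 mm across, 13 mm tall, 10 g, origin at the centre of its flat underside; at the start in the scoop, or absent
- chunk5: a blunt lump of blue glass cullet, 16 to 18 mm across, 13 mm tall, 10 g, origin at the centre of its flat underside; at the start in the scoop, or absent
- chunk6: a blunt lump of blue glass cullet, 16 to 18 mm across, 13 mm tall, 10 g, origin at the centre of its flat underside; at the start on the dark steel plate, or absent
- chunk7: a blunt lump of blue glass cullet, 16 to 18 mm across, 13 mm tall, 10 g, origin at the centre of its flat underside; at the start on the dark steel plate, or absent
- chunk8: a blunt lump of blue glass cullet, 16 to 18 mm across, 13 mm tall, 10 g, origin at the centre of its flat underside; at the start on the dark steel plate, or absent
- frit_jar: bystander: amber glass jar with a cork lid, 60 mm in diameter, 85 mm tall, origin under its centre
- steel_cup: bystander: open steel cup, 58 mm in diameter, 75 mm tall, origin under its centre
- paddle: bystander: black graphite paddle, 70 x 45 x 10 mm, with a wooden handle, 195 mm long in all, lying, its blade to its +x, the origin 10 mm behind the blade
- tweezers: bystander: steel tweezers, 145 mm long, lying along their x, origin under the middle
- dish: bystander: white ceramic dish, 76 mm in diameter, 22 mm tall, origin under its centre
- enamel_pot: bystander: small closed pot with a white cap, 48 mm in diameter, 40 mm tall, origin under its centre

How it is judged:
On the way, in this order (a step that is already met when the one before it is completed fails the run):
1. the shutter is slid to its last stop, fully open (0.058 m or more) (value of joint shutter above 0.058 m), for 0.3 s.
2. the funnel stands upright in the port, its flange down on the rails (horizontal distance between funnel and port below 0.008 m and z of funnel in the frame of port below -0.039 m and angle between funnel's own z axis and vertical below 0.1 rad), for 0.3 s.
3. every chunk is in the pot, with the funnel still in the port (all of step 2 and horizontal distance between each of chunk1, chunk2, chunk3, chunk4, chunk5, chunk6, chunk7, chunk8 and pot_in below 0.034 m and z of each of chunk1, chunk2, chunk3, chunk4, chunk5, chunk6, chunk7, chunk8 in the frame of pot_in below 0.055 m), for 0.2 s.
At the end, for the whole second after the job is handed in: the shutter is clicked in at its middle stop (0.028 to 0.034 m), every chunk lies in the pot (within 34 mm of its axis and under its rim), the funnel stands upright on the bench and the empty scoop lies flat on the bench, both let go and at rest (value of joint shutter between 0.028 and 0.034 m and horizontal distance between each of chunk1, chunk2, chunk3, chunk4, chunk5, chunk6, chunk7, chunk8 and pot_in below 0.034 m and z of each of chunk1, chunk2, chunk3, chunk4, chunk5, chunk6, chunk7, chunk8 in the frame of pot_in below 0.055 m and height (world z) of funnel below 0.01 m and angle between funnel's own z axis and vertical below 0.12 rad and linear speed of each of funnel, scoop below 0.03 m/s and height (world z) of scoop below 0.012 m and angle between scoop's own z axis and vertical below 0.15 rad); the robot touches nothing.
It fails at once if a bystander (jar, cup, paddle, tweezers, dish, small pot) is moved by more than 4 cm (distance of any of frit_jar, steel_cup, paddle, tweezers, dish, enamel_pot from where it was at the start of the episode above 0.04 m).
Of chunk1, chunk2, chunk3, chunk4, chunk5 only 3 to 5 are there at a start; the rules pass over those that are not, and their reading is None.
Of chunk6, chunk7, chunk8 only 1 to 3 are there at a start; the rules pass over those that are not, and their reading is None.
At some moment in a run one of scoop may be knocked a few centimetres aside while the robot is not near it.
It also fails if it takes over 210 s, if anything falls off the work surface, if the arm or the gripper's body presses on something with over 40 N, if the wrist force passes 120 N, or if a joint passes its speed limit or range.

## Working session

There is one attempt and no reset: what is moved stays moved. The work goes in short steps, each a Python script; the robot and the scene stay as the last script left them, time stands still between calls to the robot, and variables do not carry over. Pictures are saved under pics/ and viewed, at most 14 in all, crops included, and the job is handed in when it is done.

```bash
mkdir -p pics; ls; python3 - <<'E'
from bench import manip, effector, viewer
import cv2
for n in ["scene","side"]:
    im=viewer.get_image(n); cv2.imwrite(f"pics/{n}0.png",cv2.cvtColor(im,cv2.COLOR_RGB2BGR)); print(n,viewer.get_calibration(n))
print(viewer.get_calibration("wrist"),manip.current_tcp_rot(),manip.current_clock(), manip.grip_depth)
E
```

```text
pics
scene {'vfov': 47.9713318199899, 'cx': 323.5085429028245, 'cy': 201.15353746914826, 'eye': array([0.94396422, 0.48672868, 1.06565406]), 'attitude': array([ 0.29227661,  0.91128312, -0.27613327, -0.08881375])}
side {'vfov': 50.72562227916004, 'cx': 312.3464715021105, 'cy': 199.5498072735916, 'eye': array([ 0.08120547, -0.75394542,  0.8698312 ]), 'attitude': array([ 0.86611646, -0.25830966,  0.11479836, -0.41223748])}
{'vfov': 71.53360489274638, 'cx': 316.07853446198203, 'cy': 196.94030910636917, 'eye': array([0.64985802, 0.08347822, 0.38364155]), 'attitude': array([ 9.87785883e-01,  5.74345249e-04, -1.11849356e-03,  1.55812286e-01])} [ 7.07082176e-01  7.07130869e-01 -5.77944626e-04 -6.29638500e-04] 0.1 0.0188
```

View pics/scene0.png

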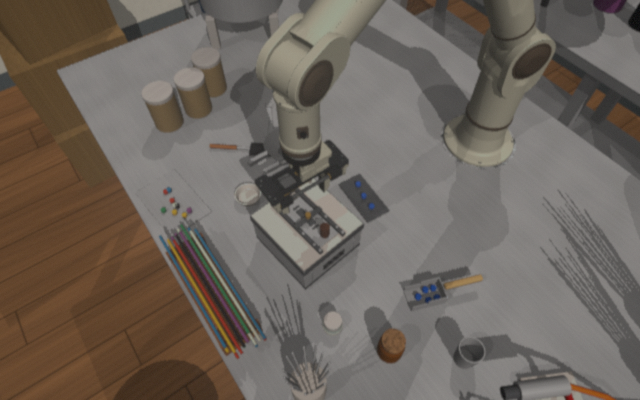

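View pics/side0.png

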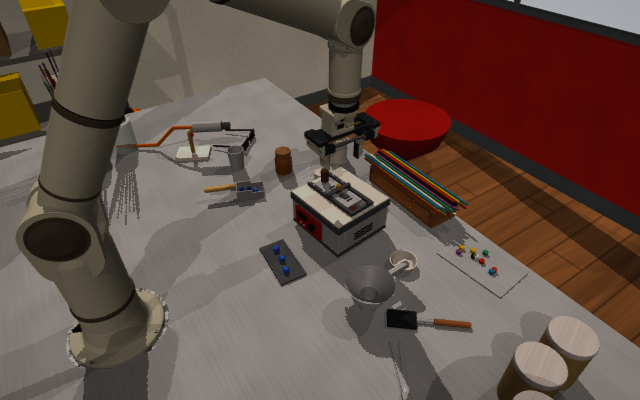

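The scene view shows the furnace at (308,232), the scoop at (430,292) and the plate at (363,197). In the side view the funnel is at (370,290) and the paddle at (400,320). I'll raise the arm and take wrist pictures for precision.

```bash
cat > h.py <<'E'
from bench import manip, effector, viewer
import cv2, numpy as np
from scipy.spatial.transform import Rotation as R
def shot(name,tag,crop=None,s=1):
    c=viewer.get_calibration(name); im=cv2.cvtColor(viewer.get_image(name),cv2.COLOR_RGB2BGR)
    cv2.imwrite(f"pics/{tag}_full.png",im); np.save(f"pics/{tag}.npy",np.array([c],dtype=object),allow_pickle=True)
    if crop: x,y,w,h=crop; im=im[y:y+h,x:x+w]
    if s!=1: im=cv2.resize(im,None,fx=s,fy=s,interpolation=cv2.INTER_CUBIC)
    cv2.imwrite(f"pics/{tag}.png",im); return c
def cal(tag): return np.load(f"pics/{tag}.npy",allow_pickle=True)[0]
def w(c,u,v,z):
    f=200/np.tan(np.radians(c['vfov']/2))
    d=R.from_quat(c['attitude']).apply([(u-c['cx'])/f,(v-c['cy'])/f,1]); e=np.array(c['eye'])
    return (e+d*(z-e[2])/d[2])
def px(c,p):
    f=200/np.tan(np.radians(c['vfov']/2)); q=R.from_quat(c['attitude']).inv().apply(np.array(p)-c['eye'])
    return np.array([c['cx']+f*q[0]/q[2],c['cy']+f*q[1]/q[2]])
def down(a,tilt=0):
    "tool down, closing line (tool y) at world angle a"
    y=np.array([np.cos(a),np.sin(a),0]); z=np.array([0,0,-1.]); x=np.cross(y,z)
    return R.from_matrix(np.c_[x,y,z]).as_quat()
E
python3 - <<'E'
from h import *
import bench
c=viewer.get_calibration("scene"); s=viewer.get_calibration("side")
for n,k,u,v,z in [("scoop",c,430,292,.01),("jar",c,392,345,.04),("knob",c,325,230,.154),("plate",c,363,197,.006),("funnel",s,370,283,.08),("plate",s,282,262,.006),("scoop",s,250,190,.01),("knob",s,325,175,.154),("paddle",s,402,320,.01)]: print(n,w(k,u,v,z).round(3))
q0=R.from_quat(manip.current_tcp_rot())
print(q0.as_matrix().round(3))
for p in [(0.55,0.1,.5),(0.55,-.1,.5),(.5,0,.55),(.45,.0,.5)]:
    print(p, manip.solve_ik(p,manip.current_tcp_rot()))
E
```

```text
scoop [0.476 0.289 0.01 ]
jar [0.647 0.338 0.04 ]
knob [0.634 0.06  0.154]
plate [ 0.432 -0.034  0.006]
funnel [ 0.539 -0.277  0.08 ]
plate [ 0.427 -0.042  0.006]
scoop [0.495 0.292 0.01 ]
knob [0.637 0.059 0.154]
paddle [ 0.572 -0.364  0.01 ]
[[-0.     1.    -0.002]
 [ 1.     0.     0.   ]
 [ 0.    -0.002 -1.   ]]
(0.55, 0.1, 0.5) [ 0.19961212  0.21497726 -0.54252535  1.27268547  0.11045873  1.68495051
 -0.32014684]
(0.55, -0.1, 0.5) [ 0.50777364  0.20781724 -0.47496133  1.27439376  0.09509174  1.68304216
  0.05219197]
(0.5, 0, 0.55) [ 0.4154118   0.10002345 -0.52728266  1.28502612  0.05103334  1.77149255
 -0.09952854]
(0.45, 0.0, 0.5) [ 0.45970372 -0.02613821 -0.50017716  1.50872082 -0.01272392  1.65750586
 -0.0413413 ]
```

```bash
python3 - <<'E'
from h import *
q=down(0)
print(R.from_quat(q).as_matrix().round(2))
q=manip.current_tcp_rot()
for tag,p in [("wf",(0.6,-.02,.38)),("wu",(0.54,-.3,.34)),("ws",(.5,.24,.3))]:
    manip.move_pose(p,q); shot("wrist",tag,s=1.25); print(tag,cal(tag)['eye'],manip.current_clock())
E
```

```text
[[ 0.  1.  0.]
 [ 1.  0.  0.]
 [ 0.  0. -1.]]
wf [0.60041473 0.06340837 0.56457505] 0.9333
wu [ 0.54135628 -0.21439964  0.52628357] 2.1
ws [0.50152859 0.32229571 0.48613135] 4.1083
```

View pics/wf.png

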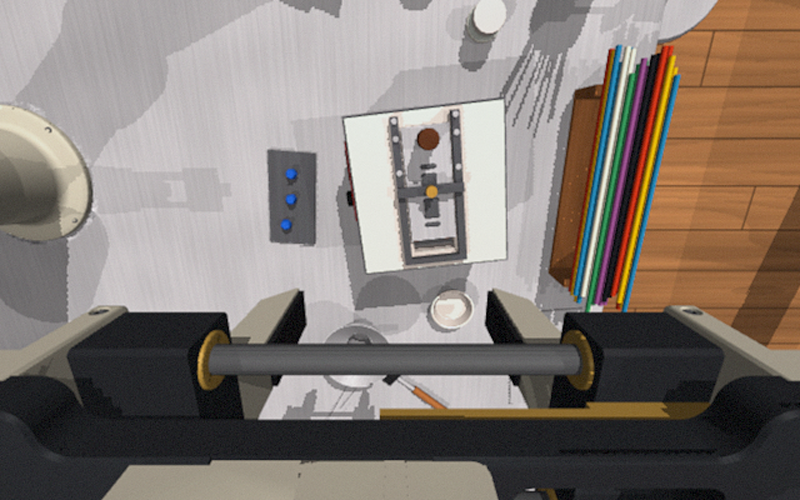

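View pics/wu.png

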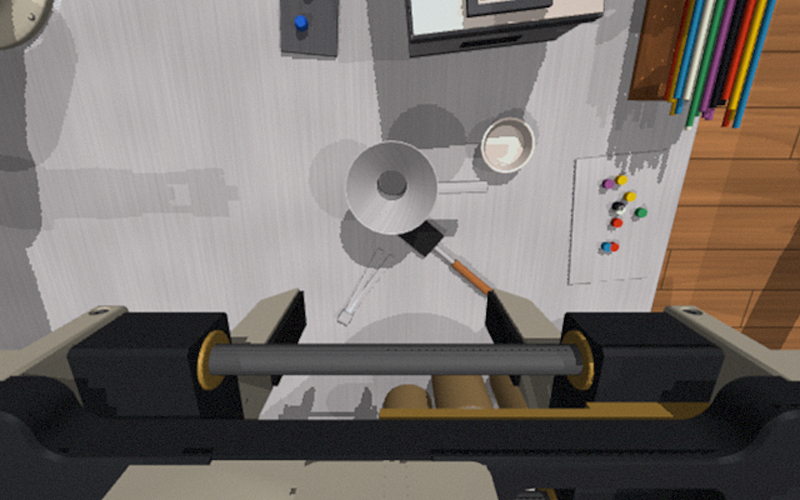

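View pics/ws.png

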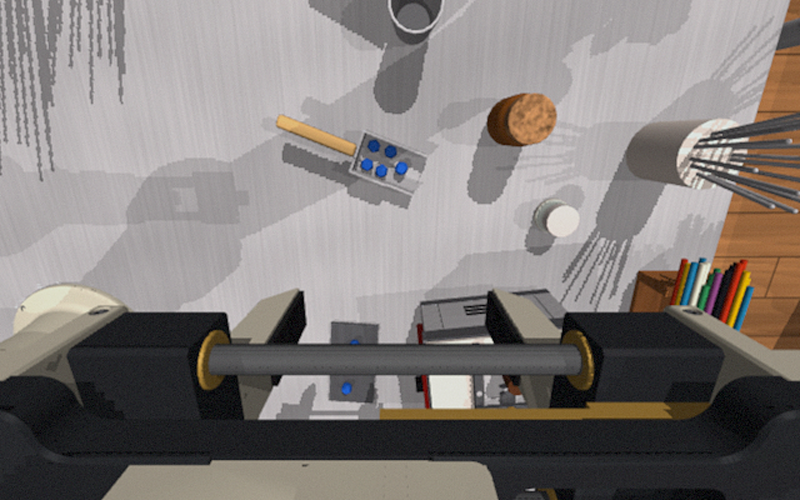

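Wrist views (1.25x):
- **Furnace:** knob top (428,139), plunger (431,191), lid corners (343,117), (503,98), (507,261), (366,273).
- **Plate chunks:** (291,174), (291,199), (286,225).
- **Funnel:** rim centre (392,187), handle tip (487,187).
- **Scoop:** 5 chunks, handle end (280,122), pan corners (368,133), (427,156), (350,181).

```bash
python3 - <<'E'
from h import *
k=1.25
f=cal("wf");W=lambda c,u,v,z:w(c,u/k,v/k,z)
L=[W(f,u,v,.124) for u,v in [(343,117),(503,98),(507,261),(366,273)]]
L=np.array(L);print("lid",L.round(3).tolist(),"ctr",L.mean(0).round(4))
for i in range(4): d=L[(i+1)%4]-L[i]; print(np.linalg.norm(d).round(3),np.degrees(np.arctan2(d[1],d[0])).round(1))
for n,u,v,z in [("knobtop",428,139,.172),("plunger",431,191,.155),("port",434,245,.128),("rail",393,116,.134),("railL2",404,265,.134),("railR",455,110,.134),("railR2",463,260,.134),("c",291,174,.013),("c",291,199,.013),("c",286,225,.013)]: print(n,W(f,u,v,z).round(4))
u_=cal("wu");s=cal("ws")
for n,u,v,z in [("rim",392,187,.084),("hole",391,184,.01),("tip",487,187,.084),("tipT",487,182,.084),("tipB",487,192,.084)]: print(n,W(u_,u,v,z).round(4))
for n,u,v,z in [("hend",280,122,.045),("hfront",354,150,.045),("bc1",368,133,.034),("bc2",350,181,.034),("fc",427,156,.024)]: print(n,W(s,u,v,z).round(4))
def crop(src,dst,x,y,ww,h,sc):
    im=cv2.imread(src)[y:y+h,x:x+ww]; return cv2.resize(im,(400,300),interpolation=cv2.INTER_CUBIC)
a=crop("pics/wf_full.png",0,265,70,160,120,0) ; b=crop("pics/wf_full.png",0,265,140,160,120,0)
c=crop("pics/wu_full.png",0,265,100,160,120,0); d=crop("pics/ws_full.png",0,210,70,160,120,0)
cv2.imwrite("pics/m1.png",np.vstack([np.hstack([a,b]),np.hstack([c,d])]))
E
```

```text
lid [[0.536, 0.082, 0.124], [0.725, 0.103, 0.124], [0.75, -0.1, 0.124], [0.559, -0.118, 0.124]] ctr [ 0.6425 -0.008   0.124 ]
0.19 6.4
0.205 -83.0
0.192 -174.6
0.202 96.4
knobtop [0.6343 0.0581 0.172 ]
plunger [ 0.641  -0.0007  0.155 ]
port [ 0.65   -0.0761  0.128 ]
rail [0.5961 0.0832 0.134 ]
railL2 [ 0.6105 -0.1022  0.134 ]
railR [0.6678 0.0897 0.134 ]
railR2 [ 0.6883 -0.0949  0.134 ]
c [0.4349 0.0034 0.013 ]
c [ 0.4313 -0.036   0.013 ]
c [ 0.4192 -0.079   0.013 ]
rim [ 0.5369 -0.2779  0.084 ]
hole [ 0.5346 -0.2841  0.01  ]
tip [ 0.6574 -0.2774  0.084 ]
tipT [ 0.6568 -0.2711  0.084 ]
tipB [ 0.6579 -0.2837  0.084 ]
hend [0.3627 0.3358 0.045 ]
hfront [0.4501 0.3034 0.045 ]
bc1 [0.467  0.3232 0.034 ]
bc2 [0.4422 0.2643 0.034 ]
fc [0.5417 0.2949 0.024 ]
```

View pics/m1.png

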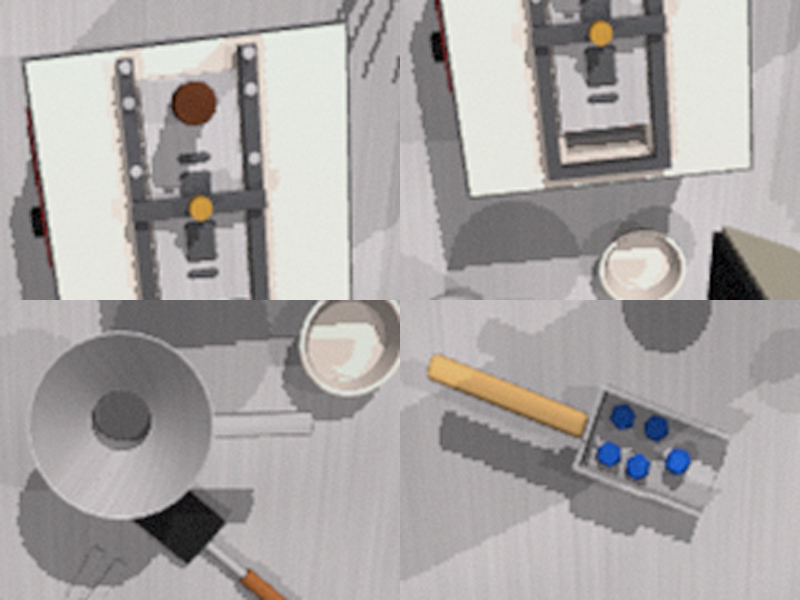

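The crops confirm the fits: knob at panel (194,103), plunger (200,208), funnel rim (121,425) with its handle along +x, and scoop handle end (431,366). The furnace is turned about 6.3° and the shutter is near 0.022. First I'll open the shutter.

```bash
cat >> h.py <<'E'
YF=np.radians(6.3); CF=np.array([.6425,-.008])
def F(x,y): return CF+[x*np.cos(YF)-y*np.sin(YF), x*np.sin(YF)+y*np.cos(YF)]
PORT=F(0,-.05)
def st(m=""): print(m,"t",round(manip.current_clock(),1),"p",np.round(manip.current_tool_pos(),4),"gap",round(manip.current_finger_gap(),4),"F",np.round(manip.current_force(),1),flush=True)
def line(p,v=.15,ori=None): manip.servo_line(np.array(p,float),ori,vel=v)
E
python3 - <<'E'
from h import *
q=down(YF); k=np.array([.6343,.0581])
manip.move_pose([*k,.22],q); st()
line([*k,.142],.1); effector.close(f_grip=30); st("grip")
line([*F(0,.1065),.142],.05); st("open"); manip.sleep(.3); st()
effector.open_jaws(); st()
line([*F(0,.1065),.24],.2)
shot("wrist","k1")
E
```

```text
t 5.1 p [0.6339 0.0604 0.2207] gap 0.0917 F [ 0.5  0.7 -0.6]
grip t 7.1 p [0.6349 0.0582 0.1421] gap 0.0203 F [ 2.4 -0.1 -1.4]
open t 8.1 p [0.6305 0.0979 0.142 ] gap 0.0207 F [ 0.5 -2.   0.7]
 t 8.4 p [0.6305 0.0979 0.142 ] gap 0.0205 F [ 0.4 -2.2  1.3]
 t 9.6 p [0.6308 0.0978 0.142 ] gap 0.0915 F [ 0.2 -0.7  0.4]
```

```bash
python3 - <<'E'
from h import *
c=cal("k1"); print(px(c,[*F(0,.106),.172]).round(0), px(c,[*F(0,.106),.172]).round(0)-100)
im=cv2.imread("pics/k1_full.png"); 
# knob segmentation: brown-red
h=cv2.cvtColor(im,cv2.COLOR_BGR2HSV); m=((h[...,0]<12)&(h[...,1]>120)&(h[...,2]<140)).astype('u1')
n,l,s,ce=cv2.connectedComponentsWithStats(m)
for i in range(1,n):
    if s[i,4]>80: print(s[i],ce[i].round(1), w(c,*ce[i],.172).round(4))
shot("scene","sc1",(240,150,200,150),4)
E
```

```text
[317. 199.] [217.  99.]
[471 141  40 109 438] [491.  198.6] [0.7972 0.1159 0.172 ]
[522 147  42 103 300] [542.8 197.4] [0.846  0.1226 0.172 ]
[305 179  23  30 504] [316.2 193.7] [0.6298 0.1022 0.172 ]
```

View pics/k1_full.png

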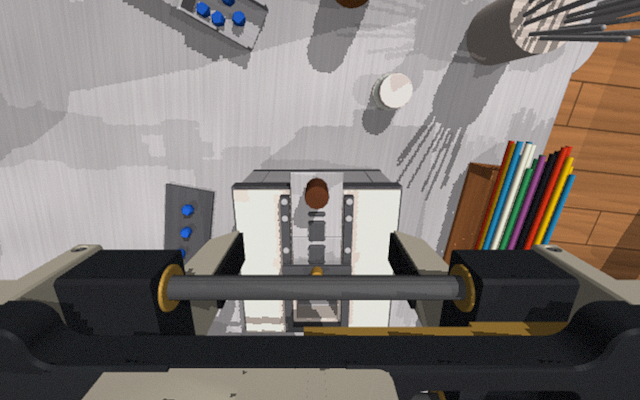

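```bash
python3 - <<'E'
from h import *
c=cal("k1")
for p in [(-.095,.1),(.095,.1)]: print(F(*p).round(3),px(c,[*F(*p),.124]).round(1))
for u,v,z in [(233,187,.124),(400,187,.124),(317,190,.172),(318,271,.155)]: print(w(c,u,v,z).round(4))
sc=cal("sc1")
for p in [(0,.106,.172),(0,.106,.136),(0,.006,.155),(-.095,.1,.124),(.095,.1,.124),(-.095,-.1,.124)]: print(p,((px(sc,[*F(*p[:2]),p[2]])-[240,150])*4).round(0))
im=cv2.imread("pics/k1_full.png")[150:340,220:420]; cv2.imwrite("pics/k1c.png",cv2.resize(im,None,fx=3,fy=3,interpolation=cv2.INTER_CUBIC))
E
```

```text
[0.537 0.081] [232.8 190.2]
[0.726 0.102] [400.6 190.4]
[0.5373 0.0848 0.124 ]
[0.7245 0.1057 0.124 ]
[0.6302 0.106  0.172 ]
[0.6425 0.007  0.155 ]
(0, 0.106, 0.172) [383. 348.]
(0, 0.106, 0.136) [382. 378.]
(0, 0.006, 0.155) [269. 253.]
(-0.095, 0.1, 0.124) [489. 289.]
(0.095, 0.1, 0.124) [252. 479.]
(-0.095, -0.1, 0.124) [275.  94.]
```

View pics/sc1.png

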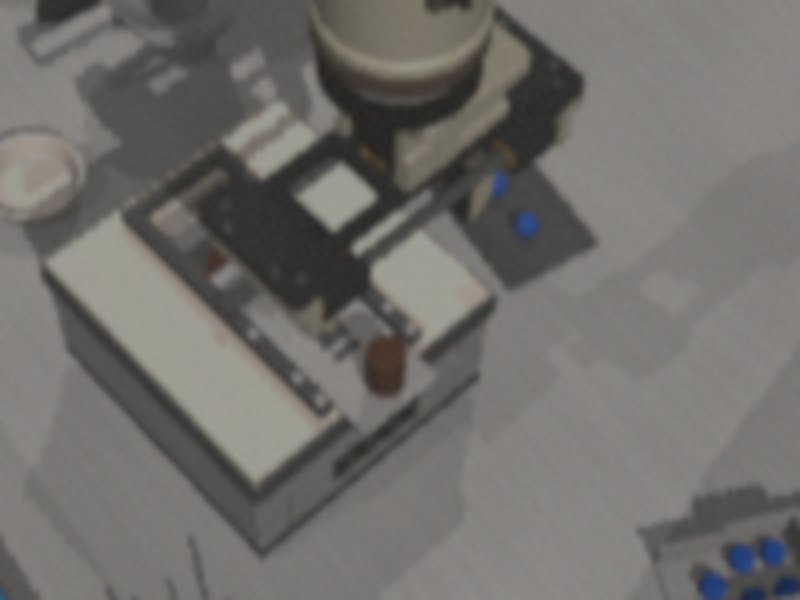

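View pics/k1c.png

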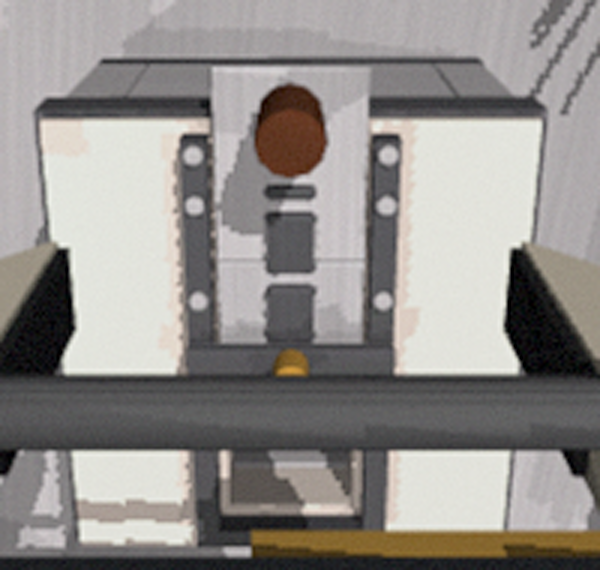

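The knob's top circle is at crop (290,140), about 2.4 mm beyond my estimate, so the furnace lies slightly more to +y. A gentle push will confirm the end stop.

```bash
sed -i 's/^YF=.*/YF=np.radians(6.3); CF=np.array([.6425,-.006])/' h.py; python3 - <<'E'
from h import *
line([*F(0,.106),.142],.15); effector.close(f_grip=15); st("grip")
for d in (.109,.112,.115):
    line([*F(0,d),.142],.03); manip.sleep(.1); st(d)
    if abs(manip.current_force()[1])>14: break
effector.open_jaws(); 
line([*F(0,.115),.24],.2); manip.move_pose([*(PORT-[.0,.03]),.30],down(YF)); manip.sleep(.3)
c=shot("wrist","p1")
im=cv2.imread("pics/p1_full.png")
a=px(c,[*F(0,-.05),.134]); print(a)
x,y=int(a[0])-80,int(a[1])-80
cv2.imwrite("pics/p1c.png",cv2.resize(im[y:y+150,x:x+160],None,fx=4,fy=4,interpolation=cv2.INTER_CUBIC)); print(x,y)
for p in [(-.036,-.1),(.036,-.1),(-.027,-.077),(.027,-.077),(0,.006)]: print(p,((px(c,[*F(*p),.134 if p[0] else .155])-[x,y])*4).round(0))
st()
E
```

```text
grip t 12.2 p [0.6304 0.0993 0.1419] gap 0.0218 F [-1.7 -0.6  0.7]
0.109 t 12.6 p [0.6304 0.0994 0.1418] gap 0.022 F [-1.8 -4.2  3.2]
0.112 t 12.9 p [0.6304 0.0995 0.1417] gap 0.0218 F [ -2.6 -10.4   3.4]
0.115 t 13.3 p [0.6304 0.0997 0.1417] gap 0.0221 F [ -2.1 -13.9   3.2]
[318.68285202 153.27879544]
238 73
(-0.036, -0.1) [213. 472.]
(0.036, -0.1) [431. 473.]
(-0.027, -0.077) [239. 404.]
(0.027, -0.077) [405. 405.]
(0, 0.006) [325. 135.]
 t 16.3 p [ 0.648  -0.0843  0.2998] gap 0.0916 F [0.5 0.1 0.5]
```

View pics/p1c.png

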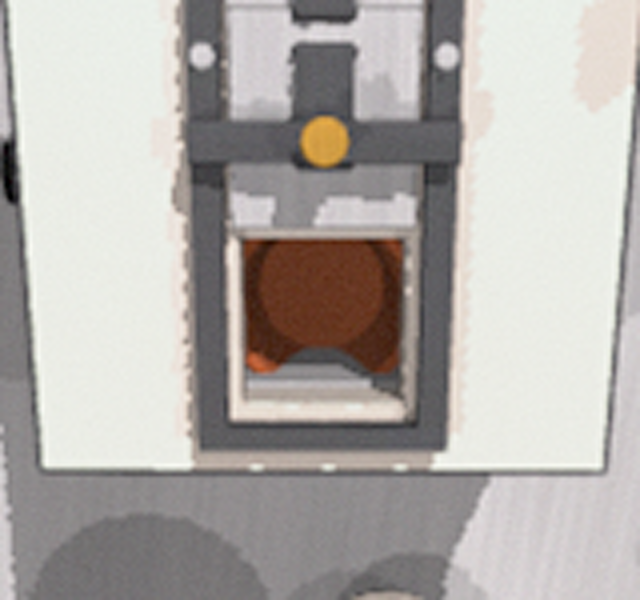

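The shutter is hard against its end stop and the port is fully open, with the hole centred near (323,318) and the plunger at (325,140). Now the funnel.

```bash
python3 - <<'E'
from h import *
G=np.array([.625,-.278]); D=PORT+[.088,0]
for a in (90,-90):
    q=down(np.radians(a)); print(a,[None if (j:=manip.solve_ik(p,q)) is None else j.round(2).tolist() for p in ([*G,.057],[*G,.24],[*D,.24],[*D,.147])])
E
```

```text
90 [[0.92, 0.84, -0.83, 1.55, 0.68, 1.06, 1.48], [0.96, 0.66, -0.93, 1.4, 0.53, 1.34, 1.58], [0.55, 0.77, -0.94, 1.23, 0.61, 1.42, 1.24], [0.55, 0.84, -0.9, 1.33, 0.66, 1.28, 1.2]]
-90 [[0.56, 0.69, -0.27, 1.56, 0.21, 0.92, -1.35], [0.59, 0.51, -0.31, 1.41, 0.16, 1.24, -1.31], [0.24, 0.62, -0.33, 1.24, 0.2, 1.31, -1.66], [0.23, 0.69, -0.31, 1.34, 0.22, 1.14, -1.67]]
```

```bash
python3 - <<'E'
from h import *
G=np.array([.624,-.278]); D=PORT+[.088,0]; q=down(-np.pi/2)
manip.move_pose([*G,.18],q); line([*G,.057],.12); effector.close(f_grip=40); st("grip")
line([*G,.235],.15); st("up")
line([*D,.235],.15); manip.sleep(.2); st("over")
line([*D,.175],.08); st("in")
for z in np.arange(.17,.1439,-.005):
    line([*D,z],.03); st(z)
    if abs(manip.current_force()[2])>8: break
shot("side","f1",(270,130,160,120),4); shot("scene","f2",(240,150,200,150),4)
E
```

```text
grip t 20.1 p [ 0.624 -0.278  0.057] gap 0.0007 F [-0.   0.5 -0.4]
up t 21.4 p [ 0.6232 -0.2778  0.2337] gap 0.0003 F [ 1.1  0.  -0.3]
over t 23.4 p [ 0.7359 -0.0565  0.2351] gap 0.0 F [-0.1  0.1 -0.5]
in t 24.3 p [ 0.7365 -0.0557  0.1756] gap 0.0005 F [ 1.6  0.1 -0.7]
0.17 t 24.6 p [ 0.7359 -0.0557  0.17  ] gap 0.0003 F [ 0.3  0.3 -0.9]
0.165 t 25.0 p [ 0.7357 -0.0557  0.1645] gap 0.0001 F [ 0.2 -0.5  0.2]
0.16 t 25.3 p [ 0.7357 -0.0557  0.1596] gap 0.0003 F [-0.3 -0.3  0.2]
0.155 t 25.6 p [ 0.7357 -0.0557  0.1546] gap 0.0008 F [-0.1 -0.3 -0.4]
0.15 t 25.9 p [ 0.7357 -0.0557  0.1496] gap 0.0006 F [-0.3  0.3  0.2]
0.145 t 26.2 p [ 0.7357 -0.0557  0.1446] gap 0.0007 F [ 0.4 -0.7  0.3]
```

```bash
python3 - <<'E'
from h import *
line([*manip.current_tool_pos()[:2],.25],.2); effector.open_jaws()
manip.move_pose([.54,-.3,.34],down(0)); manip.sleep(.3); c=shot("wrist","u2",(200,60,320,200),2.5); st()
print(c['eye'])
E
```

```text
t 30.5 p [ 0.5402 -0.2997  0.3399] gap 0.092 F [ 0.3  0.  -0.2]
[ 0.54043439 -0.21612159  0.5261221 ]
```

View pics/u2.png

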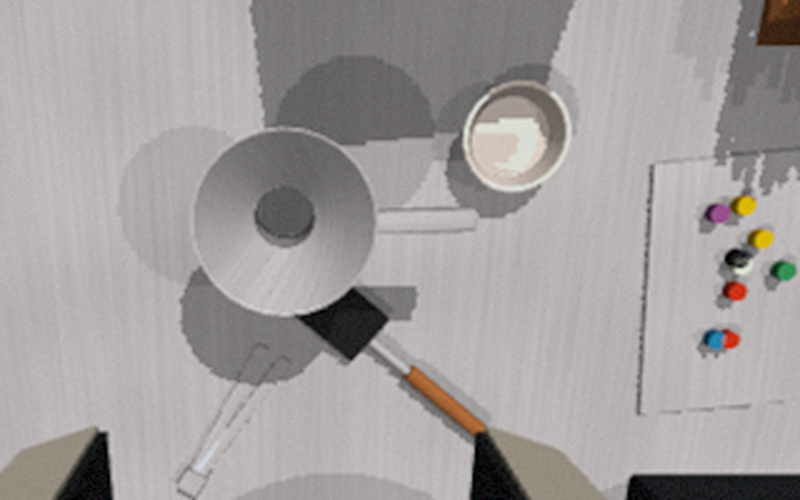

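The funnel is still at its place (rim (285,221), handle tip (475,218) in the crop), so the fingers closed on nothing. I'll retry in small steps with a montage before and after closing.

```bash
python3 - <<'E'
from h import *
c=cal("u2"); 
for n,u,v in [("rim",314,148.4),("tip",390,147.2),("hroot",351,148)]: print(n,w(c,u,v,.084).round(4))
G=np.array([.624,-.277]); q=down(-np.pi/2)
manip.move_pose([*G,.16],q); line([*G,.057],.12); manip.sleep(.3); st("down"); print(R.from_quat(manip.current_tcp_rot()).as_matrix().round(3).tolist())
shot("side","g1",(330,200,160,120),2.5); shot("wrist","g3",(160,60,320,240),1.25)
effector.close(f_grip=8); st("closed"); print(manip.current_gripper_force())
shot("side","g2",(330,200,160,120),2.5); shot("wrist","g4",(160,60,320,240),1.25)
I=[cv2.imread(f"pics/g{i}.png") for i in (1,2,3,4)]
cv2.imwrite("pics/gm.png",np.vstack([np.hstack(I[:2]),np.hstack(I[2:])]))
E
```

```text
rim [ 0.5369 -0.2783  0.084 ]
tip [ 0.6571 -0.2762  0.084 ]
hroot [ 0.5955 -0.2776  0.084 ]
down t 33.3 p [ 0.6244 -0.2772  0.0577] gap 0.0915 F [-0.6  1.4 -0.9]
[[1.0, -0.0, 0.001], [-0.0, -1.0, -0.0], [0.001, 0.0, -1.0]]
closed t 34.8 p [ 0.624 -0.277  0.057] gap 0.0006 F [-0.   0.   0.7]
0.0
```

View pics/gm.png

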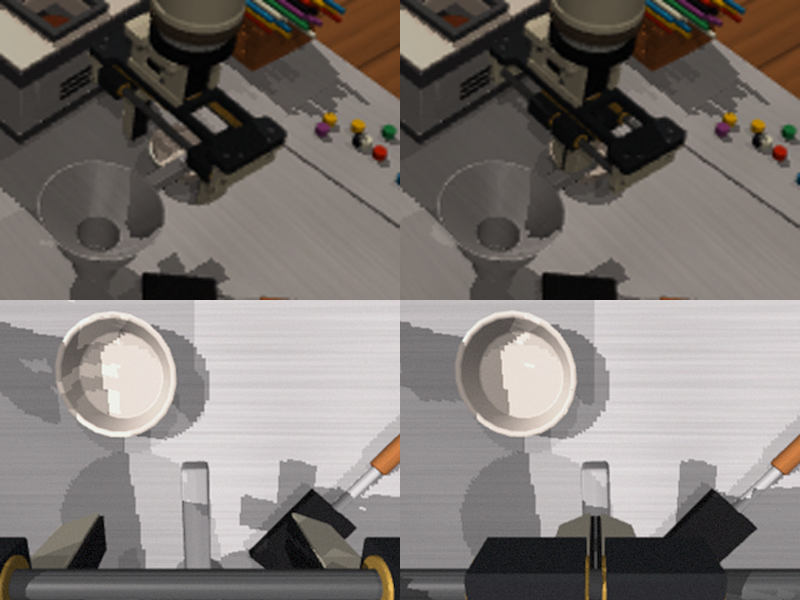

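```bash
python3 - <<'E'
from h import *
c=cal("g4"); p=manip.current_tool_pos(); print("TCP px",px(c,p).round(1),"19 behind",px(c,p+[0,0,.019]).round(1))
for z in (.03,.04,.05,.06,.07,.084): print(z,"u2 tip",w(cal("u2"),390,147.2,z).round(4),"g4 tip",w(c,316,190,z).round(4), "wu rim",w(cal("u2"),314,148.4,z).round(4),"side rim", w(viewer.get_calibration("side"),370,288,z).round(3))
E
```

```text
TCP px [315.6 227.7] 19 behind [315.6 239.5]
0.03 u2 tip [ 0.6713 -0.2835  0.03  ] g4 tip [ 0.6447 -0.2773  0.03  ] wu rim [ 0.5365 -0.2859  0.03  ] side rim [ 0.558 -0.259  0.03 ]
0.04 u2 tip [ 0.6687 -0.2822  0.04  ] g4 tip [ 0.6477 -0.2773  0.04  ] wu rim [ 0.5365 -0.2845  0.04  ] side rim [ 0.552 -0.265  0.04 ]
0.05 u2 tip [ 0.6661 -0.2808  0.05  ] g4 tip [ 0.6507 -0.2773  0.05  ] wu rim [ 0.5366 -0.283   0.05  ] side rim [ 0.546 -0.271  0.05 ]
0.06 u2 tip [ 0.6634 -0.2795  0.06  ] g4 tip [ 0.6536 -0.2773  0.06  ] wu rim [ 0.5367 -0.2816  0.06  ] side rim [ 0.541 -0.277  0.06 ]
0.07 u2 tip [ 0.6608 -0.2781  0.07  ] g4 tip [ 0.6566 -0.2773  0.07  ] wu rim [ 0.5368 -0.2802  0.07  ] side rim [ 0.535 -0.282  0.07 ]
0.084 u2 tip [ 0.6571 -0.2762  0.084 ] g4 tip [ 0.6607 -0.2773  0.084 ] wu rim [ 0.5369 -0.2783  0.084 ] side rim [ 0.527 -0.291  0.084]
```

```bash
python3 - <<'E'
from h import *
for z in (.047,.037):
    effector.open_jaws(); p=manip.current_tool_pos(); line([p[0],p[1],z],.1); st("down")
    effector.close(f_grip=15); st("closed"); print(manip.current_gripper_force())
    if manip.current_finger_gap()>.008: break
E
```

```text
down t 36.6 p [ 0.6229 -0.2766  0.0457] gap 0.0917 F [ 0.4 -0.1  0.2]
closed t 37.8 p [ 0.624  -0.2769  0.047 ] gap 0.0139 F [-0.3  0.1 -1.5]
14.903422594070435
```

The fingers only catch the handle about 10 mm lower than computed, so the real tips act roughly 28 mm above the reported TCP. I'll regrip lower and go on.

```bash
python3 - <<'E'
from h import *
effector.open_jaws(); p=manip.current_tool_pos(); line([.624,p[1],.034],.1); st("down")
effector.close(f_grip=45); st("closed")
z0=manip.current_tool_pos()[2]; G=manip.current_tool_pos()[:2]; D=PORT+[.088,0]
assert manip.current_finger_gap()>.01
line([*G,z0+.17],.15); st("up")
line([*D,z0+.17],.15); manip.sleep(.3); st("over")
line([*D,z0+.115],.08); st("in")
for h in np.arange(.11,.0879,-.004):
    line([*D,z0+h],.03); manip.sleep(.1); st(round(h,3))
    if abs(manip.current_force()[2])>6: break
I=[]
shot("side","f1",(230,110,200,150),2); shot("scene","f2",(220,130,200,150),2)
cv2.imwrite("pics/fm.png",np.hstack([cv2.imread("pics/f1.png"),cv2.imread("pics/f2.png")]))
E
```

```text
down t 39.4 p [ 0.6228 -0.2765  0.0325] gap 0.0918 F [-0.1  0.4 -0.1]
closed t 40.6 p [ 0.624  -0.2769  0.034 ] gap 0.0133 F [-0.4  0.2  0.4]
up t 41.8 p [ 0.6231 -0.2767  0.2026] gap 0.0138 F [ 0.2  0.4 -1.4]
over t 43.9 p [ 0.7359 -0.0561  0.204 ] gap 0.0136 F [-0.4 -0.2 -0.6]
in t 44.8 p [ 0.7364 -0.0556  0.1494] gap 0.0133 F [-0.1 -1.  -0.9]
0.11 t 45.2 p [ 0.7361 -0.0557  0.1442] gap 0.0136 F [ 0.2 -0.1 -1.8]
0.106 t 45.6 p [ 0.7359 -0.0557  0.1399] gap 0.0136 F [-0.3 -0.6 -1. ]
0.102 t 46.0 p [ 0.736  -0.0557  0.1359] gap 0.0131 F [ 0.2  0.6 -0.6]
0.098 t 46.3 p [ 0.736  -0.0557  0.1319] gap 0.0138 F [ 0.4 -0.4 -2. ]
0.094 t 46.7 p [ 0.7359 -0.0557  0.1278] gap 0.0136 F [ 0.   0.  -0.9]
0.09 t 47.1 p [ 0.7361 -0.0556  0.124 ] gap 0.0133 F [0.  0.6 0.4]
```

```bash
python3 - <<'E'
from h import *
effector.open_jaws(); p=manip.current_tool_pos(); st("rel"); line([p[0],p[1],.26],.2)
effector.close(f_grip=10)
manip.move_pose([.45,-.18,.10],down(0)); line([.45,-.18,.012],.15); manip.sleep(.2); f0=manip.current_force()[2]; st("start")
for z in np.arange(.008,-.034,-.003):
    line([.45,-.18,z],.03)
    f=manip.current_force()[2]-f0
    if abs(f)>3: st("touch"); print(z,f); break
else: st("no touch"); print(f)
line([.45,-.18,.1],.2); effector.open_jaws()
manip.move_pose([.45,-.06,.24],down(0)); manip.sleep(.2)
shot("side","f1",(230,110,200,150),2); shot("scene","f2",(220,130,200,150),2); shot("wrist","f3",(170,20,400,200),2)
cv2.imwrite("pics/fm.png",np.vstack([np.hstack([cv2.imread("pics/f1.png"),cv2.imread("pics/f2.png")]),cv2.resize(cv2.imread("pics/f3.png")[:300*2//2*1],(800,300)) if 0 else cv2.imread("pics/f3.png")[:300]]))
E
```

```text
rel t 48.5 p [ 0.736  -0.0557  0.124 ] gap 0.0917 F [-0.1 -0.7 -0.5]
start t 53.2 p [ 0.4509 -0.1804  0.013 ] gap 0.0004 F [0.4 0.4 0.6]
touch t 56.8 p [ 0.4503 -0.1802 -0.0283] gap 0.0002 F [-9.9  4.4 37.7]
-0.031 37.08657494654893
```

View pics/fm.png

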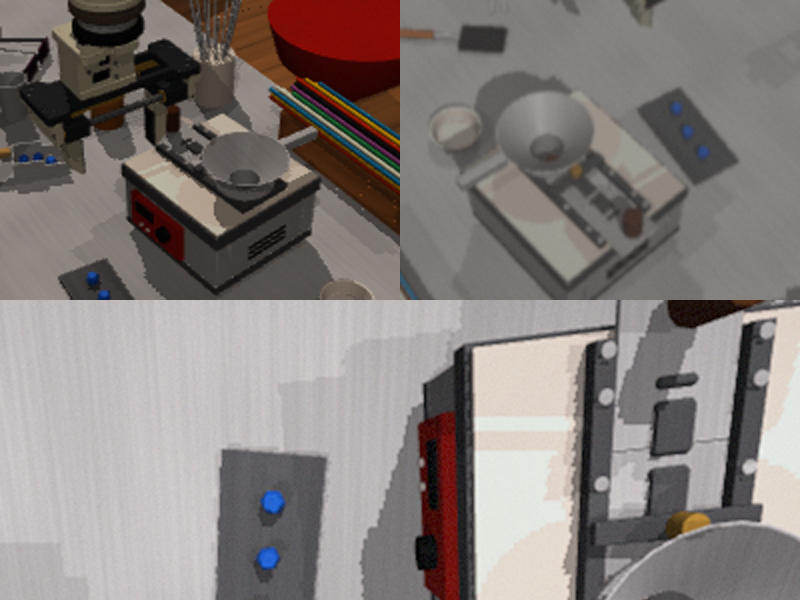

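The funnel is seated upright in the port (side view rim (245,160), handle to +x) and all three plate chunks are in place. Touching the bench at TCP -0.028 m gives the true tip offset of +27.5 mm. Next, the plate chunks.

```bash
cat >> h.py <<'E'
OFF=.0275  # real tip height = TCP z + OFF
def blue(tag,z,amin=20):
    c=cal(tag); h=cv2.cvtColor(cv2.imread(f"pics/{tag}_full.png"),cv2.COLOR_BGR2HSV)
    m=((h[...,0]>100)&(h[...,0]<125)&(h[...,1]>170)&(h[...,2]>60)).astype('u1')
    n,l,s,ce=cv2.connectedComponentsWithStats(m)
    return [(w(c,*ce[i],z),s[i,4],ce[i].round(0)) for i in range(1,n) if s[i,4]>amin]
E
python3 - <<'E'
from h import *
q=down(YF)
B=[b for b in blue("f3",.014) if .38<b[0][0]<.49 and -.13<b[0][1]<.05]
for b in B: print(b[0].round(4),b[1],b[2])
assert len(B)==3
for b in B:
    x,y=b[0][:2]
    manip.move_pose([x,y,.06],q); line([x,y,.009-OFF],.12); effector.close(f_grip=15); st("chunk")
    if not .010<manip.current_finger_gap()<.024: print("BAD GRIP"); line([x,y,.1]); effector.open_jaws(); break
    line([x,y,.175],.3); 
    line([*PORT,.175],.3); manip.sleep(.15); line([*PORT,.160],.1); st("at funnel"); effector.open_jaws(); line([*PORT,.2],.2)
manip.move_pose([.45,-.06,.24],q); manip.sleep(.2); shot("wrist","c1"); shot("side","c2")
for b in blue("c1",.014): print(b[0].round(4),b[1])
E
```

```text
[0.4346 0.0045 0.014 ] 99 [306. 121.]
[ 0.4306 -0.0353  0.014 ] 92 [304. 149.]
[ 0.4189 -0.0768  0.014 ] 90 [296. 176.]
chunk t 62.9 p [ 0.4346  0.0046 -0.0185] gap 0.0153 F [-0.3  0.6 -0.3]
at funnel t 65.0 p [ 0.6469 -0.056   0.1592] gap 0.0156 F [-0.1 -0.2  0.5]
chunk t 69.7 p [ 0.4306 -0.0353 -0.0185] gap 0.0155 F [-0.6 -0.4  0.4]
at funnel t 71.8 p [ 0.6469 -0.0562  0.1594] gap 0.0154 F [-0.1 -0.   0.5]
chunk t 76.5 p [ 0.4189 -0.0768 -0.0185] gap 0.0156 F [-0.6  0.9  0.4]
at funnel t 78.6 p [ 0.6468 -0.0564  0.1592] gap 0.0157 F [-0.6  0.2  0.1]
```

All three plate chunks went in cleanly. Now I'll relocate the scoop and check reachability for the pour.

```bash
cat >> h.py <<'E'
GX=-.068
def handle(tag):
    "scoop heading and origin from the tan handle's top face (z=.045)"
    c=cal(tag); h=cv2.cvtColor(cv2.imread(f"pics/{tag}_full.png"),cv2.COLOR_BGR2HSV)
    m=((h[...,0]>10)&(h[...,0]<28)&(h[...,1]>90)&(h[...,2]>120)).astype('u1')
    n,l,s,ce=cv2.connectedComponentsWithStats(m)
    out=[]
    for i in range(1,n):
        if s[i,4]<80: continue
        ys,xs=np.where(l==i); P=np.array([w(c,u,v,.045)[:2] for u,v in zip(xs,ys)])
        ctr=P.mean(0); d=np.linalg.svd(P-ctr,full_matrices=False)[2][0]; t=(P-ctr)@d
        if .06<np.ptp(t)<.13 and .25<ctr[0]<.75 and ctr[1]>.1: out.append((ctr,np.degrees(np.arctan2(d[1],d[0])),np.ptp(t)))
    return out
def pour(psi,th,M,sgn,zm):
    "TCP pose with the scoop's mouth edge at M (xy), height zm, heading psi, tipped mouth down by th"
    Rs=R.from_euler('ZY',[psi,th]); q=Rs*R.from_euler('Z',-psi)*R.from_quat(down(psi+sgn*np.pi/2)) if 0 else Rs*R.from_quat(down(sgn*np.pi/2))
    g=np.array([*M,zm])+Rs.apply([GX-.045,0,.038-.003]); return g+q.apply([0,0,OFF+.0188]), q.as_quat()
E
python3 - <<'E'
from h import *
print("ws",handle("ws"))
manip.move_pose([.5,.24,.3],down(0)); manip.sleep(.2); shot("wrist","s2"); print("now",handle("s2")); 
for b in blue("s2",.01): print(b[0].round(3),b[1])
st()
for sgn in (1,-1):
  print(sgn,"pick",manip.solve_ik([.4256,.3125,-.0085],down(np.radians(-20)+sgn*np.pi/2)))
  for ps in range(-100,41,20):
    p=np.radians(ps); hd=np.array([np.cos(p),np.sin(p)])
    r=[manip.solve_ik(*pour(p,np.radians(t),PORT-.02*hd,sgn,.172)) for t in (-8,15,30,45,55)]
    print(sgn,ps,[None if j is None else 1 for j in r], None if r[3] is None else r[3].round(2))
E
```

```text
ws [(array([0.66328439, 0.33978788]), np.float64(-59.57974961257997), np.float64(0.0613411528545276)), (array([0.4039043, 0.3215145]), np.float64(-21.086666796053233), np.float64(0.097895164843626))]
now [(array([0.6632701, 0.3400013]), np.float64(-55.45154175407106), np.float64(0.06126470419471785)), (array([0.40388969, 0.32130051]), np.float64(-21.088494080158817), np.float64(0.09767463251719671))]
[0.472 0.308 0.01 ] 60
[0.494 0.3   0.01 ] 63
[0.462 0.284 0.01 ] 64
[0.508 0.279 0.01 ] 66
[0.481 0.275 0.01 ] 61
 t 82.7 p [0.5005 0.2386 0.2998] gap 0.092 F [ 0.  -0.3  0.5]
1 pick [ 0.06386192  0.81798855 -0.98390449  1.97511881  0.91287868  0.87563969
 -0.20569609]
1 -100 [1, 1, 1, 1, 1] [ 1.05  0.91 -1.23  1.58  0.07  1.04 -0.15]
1 -80 [1, 1, 1, 1, 1] [ 0.93  0.97 -1.19  1.42  0.1   1.34  0.08]
1 -60 [1, 1, 1, 1, 1] [ 0.82  1.03 -1.18  1.27  0.18  1.62  0.28]
1 -40 [1, 1, 1, 1, 1] [ 0.71  1.1  -1.21  1.15  0.31  1.88  0.48]
1 -20 [1, 1, 1, 1, None] [ 0.51  0.98 -0.87  1.08  0.25  2.01  0.92]
1 0 [1, 1, 1, 1, None] [ 0.14  0.85 -0.21  1.08  0.12  2.01  1.52]
1 20 [1, 1, 1, 1, None] [ 0.12  0.83 -0.29  1.12  0.37  1.99  1.76]
1 40 [1, 1, 1, 1, 1] [ 0.24  0.85 -0.64  1.21  0.73  1.99  1.89]
-1 pick [-0.87491031  0.56816763  0.23603554  2.00604957 -0.22742758  0.59207276
 -2.40502402]
-1 -100 [1, 1, 1, 1, 1] [-0.02  0.58  0.46  1.62 -1.03  1.4  -2.51]
-1 -80 [1, 1, 1, 1, 1] [ 0.13  0.65  0.24  1.45 -0.8   1.56 -2.4 ]
-1 -60 [1, 1, 1, 1, 1] [ 0.47  0.76 -0.4   1.28 -0.34  1.64 -2.45]
-1 -40 [1, 1, 1, 1, 1] [ 0.4   0.83 -0.42  1.16 -0.17  1.83 -2.25]
-1 -20 [1, 1, 1, 1, None] [ 0.33  0.87 -0.44  1.09  0.03  1.97 -2.02]
-1 0 [1, 1, 1, 1, None] [ 0.14  0.85 -0.21  1.08  0.12  2.01 -1.63]
-1 20 [1, 1, 1, 1, None] [ 0.07  0.83 -0.21  1.12  0.33  1.98 -1.34]
-1 40 [1, 1, 1, 1, 1] [ 0.2   0.82 -0.55  1.21  0.68  1.96 -1.22]
```

```bash
python3 - <<'E'
from h import *
ps=np.radians(-21.1); g=np.array([.4328,.3102]); q=down(ps+np.pi/2)
manip.move_pose([*g,.08],q); line([*g,-.0085],.12); effector.close(f_grip=60); st("grip")
assert .012<manip.current_finger_gap()<.02
line([*g,.03],.06); manip.sleep(.2); st("lift")
r=np.radians; hd=lambda p:np.array([np.cos(p),np.sin(p)])
mo=g+.113*hd(ps)
p,o=pour(ps,r(-8),mo,1,.27); manip.servo_line(p,o,vel=.12); st("up")
P=r(-60); M=PORT-.022*hd(P)
p,o=pour(P,r(-8),M,1,.24); manip.servo_line(p,o,vel=.12); manip.sleep(.2); st("over")
shot("side","q1",(230,90,200,150),2); shot("scene","q2",(220,130,200,150),2); shot("wrist","q0")
cv2.imwrite("pics/qm.png",np.hstack([cv2.imread("pics/q1.png"),cv2.imread("pics/q2.png")]))
print(len(blue("q0",.2)),[ (b[1],b[2]) for b in blue("q0",.2)])
print([ (b[1],b[2]) for b in blue("q2",.2,8)]); print([ (b[1],b[2]) for b in blue("q1",.2,8)])
E
```

```text
grip t 85.7 p [ 0.4328  0.3102 -0.0085] gap 0.0156 F [-0.4  0.1 -0.1]
lift t 86.7 p [0.4325 0.31   0.0296] gap 0.0156 F [-0.4 -0.8 -2.3]
up t 88.6 p [0.4351 0.3089 0.2424] gap 0.0154 F [ 0.7  0.3 -2.9]
over t 91.4 p [0.5818 0.0591 0.2131] gap 0.0156 F [-0.2  0.1 -3. ]
3 [(np.int32(178), array([302., 312.])), (np.int32(232), array([331., 314.])), (np.int32(36), array([314., 324.]))]
[]
[(np.int32(13), array([321., 156.])), (np.int32(44), array([331., 159.]))]
```

```bash
python3 - <<'E'
from h import *
r=np.radians; hd=lambda p:np.array([np.cos(p),np.sin(p)])
P=r(-60); M=PORT-.022*hd(P)
for z in (.25,): print("M",M.round(3),[w(cal("q0"),*b[2],z).round(3) for b in blue("q0",.2)])
for zm,t,v in [(.185,5,.08),(.174,18,.05)]:
    p,o=pour(P,r(t),M,1,zm); manip.servo_line(p,o,vel=v)
st("low")
for t in (23,27,31,35,39,43,47,51,55):
    p,o=pour(P,r(t),M,1,.172); manip.servo_line(p,o,vel=.03); manip.sleep(.3)
    shot("wrist","t%d"%t); print(t,[(int(b[1]),b[2].tolist()) for b in blue("t%d"%t,.2,8)])
st("poured")
E
```

```text
M [ 0.637 -0.037] [array([0.596, 0.016, 0.25 ]), array([0.614, 0.024, 0.25 ]), array([0.609, 0.01 , 0.25 ])]
low t 92.5 p [0.5814 0.0601 0.1984] gap 0.0154 F [ 0.1  1.1 -2.2]
23 [(248, [302.0, 315.0]), (190, [331.0, 315.0])]
27 [(113, [301.0, 321.0]), (75, [331.0, 323.0])]
31 []
35 []
39 []
43 []
47 []
51 []
55 []
poured t 99.4 p [0.5999 0.0277 0.2583] gap 0.0155 F [ 0.4 -0.9 -3. ]
```

```bash
python3 - <<'E'
from h import *
r=np.radians; hd=lambda p:np.array([np.cos(p),np.sin(p)])
P=r(-60); M=PORT-.022*hd(P); ps=r(-21.1); g=np.array([.4328,.3102]); q=down(ps+np.pi/2)
p,o=pour(P,r(50),M,1,.20); manip.servo_line(p,o,vel=.1)
p,o=pour(P,r(10),M,1,.25); manip.servo_line(p,o,vel=.12)
p,o=pour(ps,0,g+.113*hd(ps),1,.24); manip.servo_line(p,o,vel=.15); st("back")
line([*g,.03],.15); line([*g,-.0075],.04); st("down"); effector.open_jaws(); line([*g,.14],.2)
manip.move_pose([.5,.22,.3],down(0)); manip.sleep(.2); shot("wrist","v1"); print("scoop",handle("v1"),[(b[0].round(3),b[1]) for b in blue("v1",.01,8)])
manip.move_pose([PORT[0],PORT[1]-.05,.30],down(0)); manip.sleep(.2); c=shot("wrist","v2"); print([(b[0].round(3),b[1],b[2]) for b in blue("v2",.13,5)])
a=px(c,[*PORT,.134]); x,y=int(a[0])-60,int(a[1])-50
cv2.imwrite("pics/v2c.png",cv2.resize(cv2.imread("pics/v2_full.png")[y:y+110,x:x+130],None,fx=4.5,fy=4.5,interpolation=cv2.INTER_CUBIC))
shot("side","v3");shot("scene","v4")
for t in("v3","v4"): print(t,[(b[0].round(3),b[1],b[2]) for b in blue(t,.01,5)])
st()
E
```

```text
back t 102.7 p [0.4335 0.3095 0.2286] gap 0.0154 F [ 0.7 -0.2 -2.4]
down t 105.3 p [ 0.4329  0.3104 -0.0073] gap 0.0162 F [ 0.7 -0.1 -2.4]
scoop [(array([0.40592183, 0.3209193 ]), np.float64(-20.557785135176562), np.float64(0.0977870092852264))] [(array([1.028, 0.066, 0.01 ]), np.int32(9))]
[(array([0.844, 0.088, 0.13 ]), np.int32(7), array([494.,   5.])), (array([ 0.652, -0.053,  0.13 ]), np.int32(426), array([319., 134.])), (array([ 0.914, -0.061,  0.13 ]), np.int32(7), array([526., 142.]))]
v3 []
v4 []
 t 110.2 p [ 0.648  -0.105   0.3002] gap 0.0918 F [-0.1  0.4  0.3]
```

View pics/v2c.png

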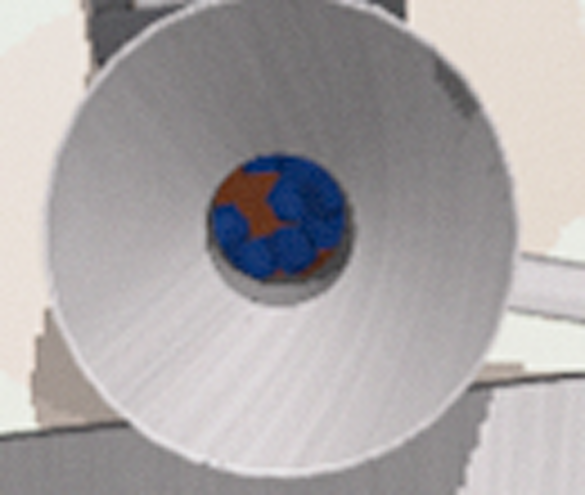

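The funnel is clear and the pot shows about 7 blue chunks through the spout at (283,215). No blue shows anywhere else, and the scoop is down and empty. The funnel handle has turned to about -9°, so I'll measure it numerically.

```bash
python3 - <<'E'
from h import *
c=cal("v2"); im=cv2.imread("pics/v2_full.png"); a=px(c,[*PORT,.134]); x,y=int(a[0])-60,int(a[1])-50
C=w(c,283/4.5+x,238/4.5+y,.174); print("rim ctr",C.round(4),"PORT",PORT.round(4),"radius",(w(c,518/4.5+x,238/4.5+y,.174)-C)[0].round(4))
for t in [(525,269),(583,290)]:
    p=w(c,t[0]/4.5+x,t[1]/4.5+y,.174)-C; print(p.round(3),np.degrees(np.arctan2(p[1],p[0])).round(1))
g=cv2.cvtColor(im,cv2.COLOR_BGR2GRAY).astype(np.float32); A=np.arange(-30,16,1.5); print(A.tolist())
for rr in (.07,.08,.09,.10,.11):
    print(rr,[int(cv2.getRectSubPix(g,(1,1),tuple(map(float,px(c,[C[0]+rr*np.cos(t),C[1]+rr*np.sin(t),.174]))))[0,0]) for t in np.radians(A)])
E
```

```text
rim ctr [ 0.6511 -0.0538  0.174 ] PORT [ 0.648  -0.0557] radius 0.0579
[ 0.06  -0.007  0.   ] -7.0
[ 0.075 -0.013  0.   ] -9.5
[-30.0, -28.5, -27.0, -25.5, -24.0, -22.5, -21.0, -19.5, -18.0, -16.5, -15.0, -13.5, -12.0, -10.5, -9.0, -7.5, -6.0, -4.5, -3.0, -1.5, 0.0, 1.5, 3.0, 4.5, 6.0, 7.5, 9.0, 10.5, 12.0, 13.5, 15.0]
0.07 [88, 160, 230, 233, 232, 232, 233, 233, 234, 215, 174, 203, 206, 215, 214, 213, 205, 165, 224, 233, 233, 233, 229, 220, 219, 219, 219, 217, 219, 218, 218]
0.08 [199, 198, 198, 127, 188, 235, 234, 232, 233, 235, 193, 199, 202, 211, 214, 213, 205, 155, 148, 130, 107, 117, 116, 109, 111, 106, 102, 99, 111, 130, 146]
0.09 [205, 203, 204, 200, 202, 195, 133, 169, 195, 201, 191, 177, 201, 207, 212, 211, 192, 189, 201, 202, 205, 203, 204, 203, 203, 201, 180, 178, 180, 182, 179]
0.1 [201, 197, 198, 200, 199, 198, 199, 203, 201, 200, 204, 150, 200, 205, 212, 212, 180, 196, 197, 192, 203, 199, 198, 195, 202, 203, 206, 197, 182, 182, 183]
0.11 [204, 198, 201, 196, 187, 184, 182, 186, 186, 189, 189, 157, 201, 204, 209, 210, 169, 188, 188, 190, 192, 190, 192, 192, 190, 190, 189, 190, 190, 184, 167]
```

```bash
python3 - <<'E'
from h import *
a=np.radians(-9.7); C=np.array([.650,-.0548]); u=.088*np.array([np.cos(a),np.sin(a)]); q=down(a-np.pi/2)
G=C+u; manip.move_pose([*G,.22],q); line([*G,.125],.12); effector.close(f_grip=45); st("grip")
assert .01<manip.current_finger_gap()<.018
line([*G,.225],.1); st("up")
D=np.array([.537,-.278])+u
line([*D,.20],.15); manip.sleep(.2); f0=manip.current_force()[2]; line([*D,.05],.12); line([*D,.038],.04); st("near")
for z in (.037,.036,.035,.034):
    line([*D,z],.03); manip.sleep(.1); st(z)
    if manip.current_force()[2]-f0>2.5: break
effector.open_jaws(); line([*D,.2],.15)
manip.move_pose([.54,-.3,.34],down(0)); manip.sleep(.2); shot("wrist","e1"); shot("side","e2")
# rim fit by dark/bright circle
g=cv2.medianBlur(cv2.imread("pics/e1_full.png",0),3)
c=cv2.HoughCircles(g,cv2.HOUGH_GRADIENT,1,30,param1=120,param2=25,minRadius=30,maxRadius=45)
for x,y,rr in c[0][:4]: print(x,y,rr,w(cal("e1"),x,y,.084).round(4))
g=cv2.medianBlur(cv2.imread("pics/u2_full.png",0),3)
c=cv2.HoughCircles(g,cv2.HOUGH_GRADIENT,1,30,param1=120,param2=25,minRadius=30,maxRadius=45); print("before",c[0][:3])
E
```

```text
grip t 113.8 p [ 0.7368 -0.0697  0.125 ] gap 0.0136 F [ 1.3 -0.1  0.3]
up t 114.9 p [ 0.7361 -0.0697  0.2239] gap 0.0136 F [-0.3  0.2 -0.7]
near t 118.8 p [ 0.6234 -0.2927  0.0375] gap 0.0137 F [-0.  -0.3 -1. ]
0.037 t 119.2 p [ 0.6239 -0.2928  0.0372] gap 0.0131 F [-0.3  0.3 -2.4]
0.036 t 119.5 p [ 0.6237 -0.2928  0.036 ] gap 0.0137 F [ 0.1 -0.2 -1.9]
0.035 t 119.9 p [ 0.6239 -0.2928  0.0351] gap 0.0135 F [ 0.2  0.8 -0.2]
0.034 t 120.2 p [ 0.6243 -0.293   0.0346] gap 0.0138 F [1.2 0.1 2.8]
313.5 148.5 37.7 [ 0.5358 -0.2786  0.084 ]
before [[312.5 148.5  36.4]]
```

The funnel stands upright where it started. Last, the shutter goes back one stop.

```bash
cat >> h.py <<'E'
def knob(tag):
    h=cv2.cvtColor(cv2.imread(f"pics/{tag}_full.png"),cv2.COLOR_BGR2HSV); m=((h[...,0]<12)&(h[...,1]>120)&(h[...,2]<140)).astype('u1'); m[:, :270]=0; m[:,370:]=0
    n,l,s,ce=cv2.connectedComponentsWithStats(m); i=1+np.argmax(s[1:,4]); return s[i],ce[i].round(1)
E
python3 - <<'E'
from h import *
q=down(YF)
k=F(0,.106); manip.move_pose([*k,.24],q); manip.sleep(.3); shot("wrist","n1"); print(knob("n1"))
line([*k,.115],.15); effector.close(f_grip=40); st("grip"); p=manip.current_tool_pos()
u=F(0,-.031)-F(0,0)
line([*(p[:2]+u),.115],.05); manip.sleep(.2); st("moved"); effector.open_jaws(); manip.sleep(.2)
k=F(0,.075); line([*k,.24],.2); manip.sleep(.3); shot("wrist","n2"); print(knob("n2")); st()
manip.move_pose([.5,.2,.35],down(0)); manip.sleep(.2); shot("wrist","n3"); print(handle("n3"),[(b[0].round(3),b[1]) for b in blue("n3",.01,15)]); st()
E
```

```text
(array([304, 179,  23,  30, 490], dtype=int32), array([315.4, 194.4]))
grip t 128.6 p [0.6304 0.0993 0.1149] gap 0.0231 F [-2.3 -0.6  1.3]
moved t 129.5 p [0.6339 0.0684 0.115 ] gap 0.0229 F [-1.3  0.7 -0.6]
(array([305, 180,  23,  31, 504], dtype=int32), array([316.1, 195.5]))
 t 132.0 p [0.6339 0.0685 0.2392] gap 0.0919 F [-0.4 -0.8  0.3]
[(array([0.40588718, 0.32072135]), np.float64(-20.684590567524182), np.float64(0.09777364797790117))] []
 t 133.2 p [0.5007 0.1986 0.349 ] gap 0.092 F [ 0.   0.6 -0.7]
```

```bash
python3 -c "
from bench import manip
print(manip.hand_in())"
```

```text
the job is handed in; nothing more can be done
None
```

I handed the job in at about 133 s; no verdict came back. My last camera checks showed the chunks in the pot with no blue anywhere else, the funnel upright and the empty scoop flat on the bench, and the shutter moved back 31 mm (±1 mm) to the vent stop; I didn't re-check the other things on the bench, but touched none that I know of.

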